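Hold the belt tensioner back for its new idler block

TASK

One of the two belt tensioners has the new yellow idler block waiting in its tray: with the fingers, push that one's red-paddled arm back against its spring until its pawl clicks in behind the tooth, then a little further so that the spring's load is on you and no longer on the pawl, but not as far as the rubber end stop. Finish while still holding the arm compressed there, fingers pressed on it; do not let it go. Leave the other tensioner, both blocks, the glue bottle and the cup alone.

Things in the scene. Friction and masses are not known exactly. Their poses are not given: they have to be found in the camera images.
- tensioner_a: Belt tensioner, fixed, one of two alike; either may stand left or right. Green plate 12 mm thick, spanning x -105 to 125, y -105 to 130 mm in its frame (origin under it, on the bench; z up). On it: dark arm on a pivot at (0,-30); pawl slider running along +x from the pivot (knob 72 mm high); white tray, 72 mm square, rim 22 mm high, at (-64,-56), holding a block.
- lever_a (a joint): Arm angle, rad: 0 at rest, pointing to the tensioner's +y; grows clockwise from above (tip swings to +x). Sprung back to 0: about 7 N at the paddle at 0, 11 N at 0.6, and 4-5 N more while the tooth lifts the pawl. The pawl clicks in at about 0.42; let go, the arm then rests on the pawl at 0.41. Clear of the pawl (its load all on you) past 0.47. Rubber end stop at 0.72; stay some mm short.
- lever_a_paddle (a point): On the push face of the red paddle at the arm's tip, 130 mm out from the pivot, 75 mm above the bench. Turns with the arm: +x the way to push, +y outwards along the arm. Paddle: upright plate 44 mm wide, 10 thick, 35 to 97 mm above the bench. Below 53 mm the 24 mm wide arm bar stands 7 mm in front of the paddle face.
- lever_a_pivot (a point): Top of the arm's pivot, 80 mm above the bench; the arm turns about the vertical through it. A stub spindle 77 mm high stands on the arm 78 mm from the pivot.
- pawl_a (a joint): Travel of the sprung brass pawl slider, m: 0 = fully in towards the pivot, grows outwards. The arm's tooth lifts it to about 0.009, then it snaps back to 0 behind the tooth (the click). It works by itself.
- tray_a (a point): Centre of the floor of tensioner a's tray, 15 mm above the bench; 64 mm square inside.
- tensioner_b: Belt tensioner, fixed, one of two alike; either may stand left or right. Green plate 12 mm thick, spanning x -105 to 125, y -105 to 130 mm in its frame (origin under it, on the bench; z up). On it: dark arm on a pivot at (0,-30); pawl slider running along +x from the pivot (knob 72 mm high); white tray, 72 mm square, rim 22 mm high, at (-64,-56), holding a block.
- lever_b (a joint): Arm angle, rad: 0 at rest, pointing to the tensioner's +y; grows clockwise from above (tip swings to +x). Sprung back to 0: about 7 N at the paddle at 0, 11 N at 0.6, and 4-5 N more while the tooth lifts the pawl. The pawl clicks in at about 0.42; let go, the arm then rests on the pawl at 0.41. Clear of the pawl (its load all on you) past 0.47. Rubber end stop at 0.72; stay some mm short.
- lever_b_paddle (a point): On the push face of the red paddle at the arm's tip, 130 mm out from the pivot, 75 mm above the bench. Turns with the arm: +x the way to push, +y outwards along the arm. Paddle: upright plate 44 mm wide, 10 thick, 35 to 97 mm above the bench. Below 53 mm the 24 mm wide arm bar stands 7 mm in front of the paddle face.
- lever_b_pivot (a point): Top of the arm's pivot, 80 mm above the bench; the arm turns about the vertical through it. A stub spindle 77 mm high stands on the arm 78 mm from the pivot.
- pawl_b (a joint): Travel of the sprung brass pawl slider, m: 0 = fully in towards the pivot, grows outwards. The arm's tooth lifts it to about 0.009, then it snaps back to 0 behind the tooth (the click). It works by itself.
- tray_b (a point): Centre of the floor of tensioner b's tray, 15 mm above the bench; 64 mm square inside.
- block_new: New idler block, yellow, 42 x 32 x 30 mm high, 80 g, loose, lying in the tray of the tensioner that is to be refitted (within 20 mm of the tray's centre). Origin at the centre of its underside.
- block_worn: Worn idler block, grey, same size, loose, lying in the tray of the other tensioner. Origin at the centre of its underside.
- glue: White glue bottle with blue label and orange cap, 60 mm across, 160 mm high, standing to the robot's left. Origin at the centre of its underside.
- cup: Red plastic cup, 84 mm across the rim, 100 mm high, standing to the robot's right. Origin at the centre of its underside.

How it is judged:
On the way, in this order (a step that is already met when the one before it is completed fails the run):
1. the arm of the tensioner with the yellow block is pushed so that its tooth lifts the pawl (((horizontal distance between block_new and tray_a below 0.05 m and value of joint pawl_a above 0.005 m) or (horizontal distance between block_new and tray_b below 0.05 m and value of joint pawl_b above 0.005 m))).
2. the pawl has clicked in behind the tooth (((horizontal distance between block_new and tray_a below 0.05 m and value of joint lever_a above 0.4 rad and value of joint pawl_a below 0.002 m) or (horizontal distance between block_new and tray_b below 0.05 m and value of joint lever_b above 0.4 rad and value of joint pawl_b below 0.002 m))), for 0.05 s.
At the end, for the whole second after the job is handed in: The arm by the yellow block is between 0.47 and 0.68 rad (off the pawl, short of the stop) and still (0.05 rad/s), its pawl in (2 mm), fingers pressing it over 4 N; the other arm under 0.08 rad with its pawl in (3 mm), the worn block within 50 mm of the other tray's centre (((horizontal distance between block_new and tray_a below 0.05 m and value of joint lever_a between 0.47 and 0.68 rad and value of joint pawl_a below 0.002 m and contact force between the fingers and lever_a above 4 N and value of joint lever_b below 0.08 rad and value of joint pawl_b below 0.003 m and velocity of joint lever_a between -0.05 and 0.05 rad/s and horizontal distance between block_worn and tray_b below 0.05 m) or (horizontal distance between block_new and tray_b below 0.05 m and value of joint lever_b between 0.47 and 0.68 rad and value of joint pawl_b below 0.002 m and contact force between the fingers and lever_b above 4 N and value of joint lever_a below 0.08 rad and value of joint pawl_a below 0.003 m and velocity of joint lever_b between -0.05 and 0.05 rad/s and horizontal distance between block_worn and tray_a below 0.05 m))); the arm keeps its last pose, push and grip.
It fails at once if the other tensioner's arm or pawl is worked ((horizontal distance between block_new and tray_a below 0.05 m and (value of joint lever_b above 0.15 rad or value of joint pawl_b above 0.005 m)) or (horizontal distance between block_new and tray_b below 0.05 m and (value of joint lever_a above 0.15 rad or value of joint pawl_a above 0.005 m))).
It fails at once if the new block is moved by more than 20 mm or tipped (distance of block_new from where it was at the start of the episode above 0.02 m or angle between block_new's own z axis and vertical above 0.35 rad).
It fails at once if the worn block is moved by more than 20 mm or tipped (distance of block_worn from where it was at the start of the episode above 0.02 m or angle between block_worn's own z axis and vertical above 0.35 rad).
It fails at once if the glue bottle is moved by more than 20 mm or tipped (distance of glue from where it was at the start of the episode above 0.02 m or angle between glue's own z axis and vertical above 0.35 rad).
It fails at once if the cup is moved by more than 20 mm or tipped (distance of cup from where it was at the start of the episode above 0.02 m or angle between cup's own z axis and vertical above 0.35 rad).
It also fails if it takes over 32 s, if anything falls off the work surface, if the arm or the gripper's body presses on something with over 40 N, if the wrist force passes 120 N, or if a joint passes its speed limit or range.

ROBOT

A 6-joint arm with a two-finger parallel gripper is mounted at the origin on the work surface. World frame = base frame: x ahead of the robot, y to its left, z up, the work surface at z = 0. Lengths are in m, angles in rad, forces in N, time in s.
With the tool pointing down it reaches from about 0.425 to 0.95 m from the base axis. Payload 3.5 kg.
Tool frame: the origin (TCP) lies between the finger pads; the fingertips stand 22 mm ahead of it and the grasp point (between the pads) lies 3 mm ahead of it (ctrl.tip_extent is the distance from the TCP to the fingertips, in m); z points along the fingers, y is the line along which they close (so a half turn about z gives the same grasp; the last joint's range is limited). The gripper opens to 85 mm and grips with 20 to 120 N. Pads are 22 mm wide; open, the fingers measure 114 mm over their backs; the gripper's body (76 mm by 85 mm) begins 54 mm behind the grasp point. The pads swing forward as they close: fully open they stand 13 mm farther back than shut.
Start: joints at [1.061, 0.286, 1.577, -0, 1.279, -0.15], TCP at [0.238, 0.632, 0.253] pointing down, gripper open.
Joint ranges: [-2.77, 2.77], [-0.9, 2.22], [0.21, 2.48], [-1.53, 4.67], [0.24, 2.81], [-2.84, 2.84]. Speed limits (rad/s): [2.79, 2.79, 3.14, 3.14, 3.14, 3.14].

INTERFACE

Orientations are given as a unit quaternion [x, y, z, w].
In Python, from cell import ctrl, cams gives the robot as it stands. The module is installed in compiled form; this text tells all that it offers.
- The arm moves only by the tool send_rows, never from a script. Its argument "targets" is a list of rows, each a list of 7 numbers: the shift along the tool's x, y, z in cm, then the turn, a rotation vector about the tool's x, y, z in degrees, then the gripper's target within -1 to 1 (fully open at 1, half-way at 0, shut at -1). In form: [[x, y, z, rx, ry, rz, claw], ...]. A call has 1 to 20 rows; each row shifts and turns the commanded pose from where the row before left it, along the tool's axes as they then stand; what a row does not reach is not made up. A row lasts 1/12 s, in which the tool goes at most 41.7 mm and 7.16 degrees, less where a joint would pass 70% of its speed; a pose out of reach is approached as far as the arm can. A call with a gripper value outside its range is refused whole. The fingers move at their own pace and stop on an object; "force" is the grip in N (left out, the last holds). Time passes only in rows, so rows that do not move let the fingers close. It gives the time, the measured TCP pose, the force, the opening and the grip force at its end, in the units of the state.
- ctrl.get_state(): the state, without advancing time (a new reading comes with each control period).
- cams.snapshot(name): name is "scene" or "top" or "wrist"; returns (picture, depth): 400x640x3 uint8, red, green, blue; 400x640 float32, m along the optical axis (not along the pixel's ray), 0 where there is no reading.
- cams.camera_params(name): a dict with "intrinsics" (3x3 intrinsics, pixels), "extrinsics" (4x4, takes a point from camera to world coordinates). Camera axes: x right, y down, z forward; pixel columns grow to the right and rows downward; lengths in m; the calibration is good to about 2 mm. The wrist camera is an equidistant fisheye: a pixel r from the principal point sees the ray r / f radians off the axis. A picture is of the moment at which its call begins: read the wrist's pose just before it. camera_params takes no time and is no camera call; for the wrist camera it gives the pose at the moment of the call.
- ctrl.finish_job(): hands the job in; it is judged then, once.
The state is a dict: "time": time; "qpos": joint angles; "qd": joint speeds; "joint_efforts": joint torques, N m; "position": TCP position; "orientation": TCP orientation; "ft_force": force on the tool from outside, world axes, zero at the start; "torque": the same for the moment, N m; "gripper_width": finger opening in m; "grasp_force": force on a finger pad.
Only numpy, scipy, OpenCV 4.12 (cv2) and the standard library are available. Lean on these libraries where they do the work, as an engineer would, in place of code of your own. Each camera call takes 0.05 s, during which the arm holds its last target. There are 200 camera calls.

## Working session

There is one attempt and no reset: what is moved stays moved. The work goes in short steps, Python scripts to look and compute and a tool call to move; the robot and the scene stay as the last step left them, time stands still between calls to the robot, and variables do not carry over. Pictures are saved under pics/ and viewed, at most 10 in all, crops included, and the job is handed in when it is done.

Besides the shell and the picture viewer there is one more tool, called after "Call:" as name(argument=value, ...), one argument or row to a line, values as JSON. send_rows: Moves the arm, as the interface text tells. Its arguments: {"type":"object","properties":{"targets":{"type":"array"},"force":{"type":"number"}},"required":["targets"]}

```bash
mkdir -p pics; python3 - <<'E'
from cell import ctrl,cams
import cv2,numpy as np
for n in("top","scene"):
    p,d=cams.snapshot(n); cv2.imwrite(f"pics/{n}.png",p[:,:,::-1]); np.save(f"pics/{n}.npy",d)
    c=cams.camera_params(n);print(n,c["intrinsics"],c["extrinsics"])
s=ctrl.get_state();print(s["time"],s["position"],s["orientation"],s["gripper_width"],s["ft_force"])
E
```

```text
top [[441.27419639   0.         314.91213306]
 [  0.         441.27419639 202.91328201]
 [  0.           0.           1.        ]] [[-0.00744642 -0.99345414  0.11398867  0.38078922]
 [-0.99996986  0.00714717 -0.00303372 -0.03966095]
 [ 0.00219917 -0.11400783 -0.99347742  1.4458338 ]
 [ 0.          0.          0.          1.        ]]
scene [[518.85845521   0.         319.372171  ]
 [  0.         518.85845521 199.56885304]
 [  0.           0.           1.        ]] [[-0.02844329  0.72646018 -0.68661968  1.53585053]
 [ 0.99956476  0.0260491  -0.0138465  -0.0261946 ]
 [ 0.0078269  -0.68671468 -0.72688492  1.12981356]
 [ 0.          0.          0.          1.        ]]
0.1 [0.23734946 0.63130035 0.25207868] [ 1.78908640e-01  9.83865113e-01 -1.01355488e-03 -3.33890740e-04] 0.08560373572799525 [-0.35340428  0.12042019 -0.51353208]
```

View pics/top.png

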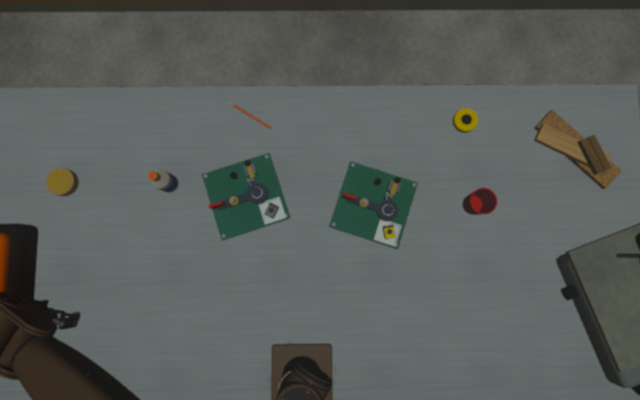

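View pics/scene.png

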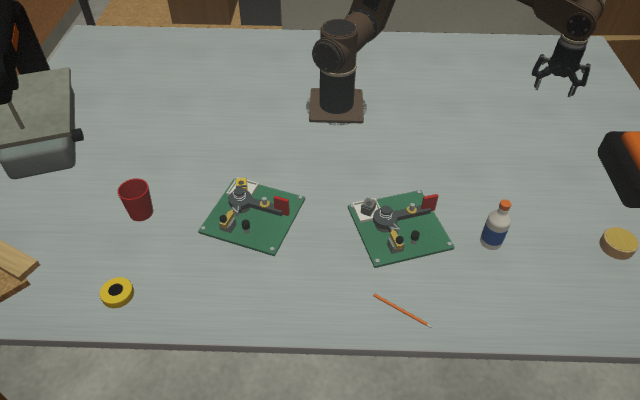

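```bash
python3 - <<'E'
import cv2,numpy as np
a=cv2.imread("pics/top.png")[150:260,315:435]; b=cv2.imread("pics/scene.png")[170:260,190:315]
a=cv2.resize(a,None,fx=5,fy=5,interpolation=cv2.INTER_CUBIC)
cv2.imwrite("pics/c1.png",cv2.convertScaleAbs(a,alpha=1.5))
E
```

```text
(no output)
```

View pics/c1.png

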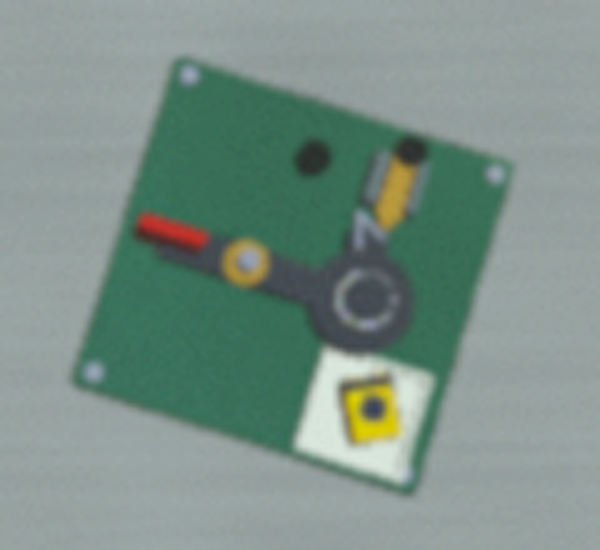

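```bash
cat >h.py <<'E'
import numpy as np
from scipy.spatial.transform import Rotation as R
from cell import ctrl,cams
def ray(u,v,z):
    c=cams.camera_params("top");K=np.array(c["intrinsics"]);E=np.array(c["extrinsics"])
    d=E[:3,:3]@np.linalg.solve(K,[u,v,1]);o=E[:3,3];return (o+d*(z-o[2])/d[2])[:2]
E
python3 - <<'E'
from h import *
f=lambda p,z:ray(315+p[0]/5-.4,150+p[1]/5-.4,z)
W=np.array([f(p,.012) for p in[(178,55),(513,163),(413,494),(75,383)]])
L=np.array([(125,130),(125,-105),(-105,-105),(-105,130)])/1e3
A=L-L.mean(0);B=W-W.mean(0)
th=np.arctan2((A[:,0]*B[:,1]-A[:,1]*B[:,0]).sum(),(A*B).sum())
Rt=np.array([[np.cos(th),-np.sin(th)],[np.sin(th),np.cos(th)]]);t=W.mean(0)-Rt@L.mean(0)
print(np.degrees(th),t,"res",W-(L@Rt.T+t))
piv=Rt@[0,-.03]+t;print("pivot",piv,f((367,300),.08))
pad=Rt@[0,.1]+t;print("paddle",pad,"paddle top centre seen",f((172,231),.097))
s=ctrl.get_state();M=R.from_quat(s["orientation"]).as_matrix();print(M)
for y in(0,.3,.5):
  pass
for lab,off in(("pre",-.055),):
  g=np.append(Rt@[off,.1]+t,s["position"][2]);print(g,M.T@(g-s["position"])*100)
print("glue",ray(165,185,0),"cup",ray(480,205,0))
E
```

```text
-18.435593066202365 [ 0.52678543 -0.24447833] res [[-0.00114717 -0.00112468]
 [-0.0006903   0.00254536]
 [ 0.00136722  0.00185817]
 [ 0.00047025 -0.00327885]]
pivot [ 0.51729827 -0.27293872] [ 0.51492502 -0.27106552]
paddle [ 0.55840927 -0.14961035] paddle top centre seen [ 0.5568678  -0.14903386]
[[-9.35983174e-01  3.52043262e-01 -1.01967435e-03]
 [ 3.52044615e-01  9.35981342e-01 -1.87493070e-03]
 [ 2.94339450e-04 -2.11387445e-03 -9.99997722e-01]]
[ 0.50623188 -0.13221724  0.25207868] [-52.04616843 -61.99799722   0.11573701]
glue [0.60994817 0.45181836] cup [ 0.53583294 -0.5886284 ]
```

Call:
send_rows(
  targets=[
    [-3.0,0,0,0,0,0,-1],
    [-3.0,0,0,0,0,0,-1],
    [-3.0,0,0,0,0,0,-1],
    [-3.0,0,0,0,0,0,-1],
    [-3.0,0,0,0,0,0,-1],
    [-3.0,0,0,0,0,0,-1],
    [-3.0,0,0,0,0,0,-1],
    [-3.0,0,0,0,0,0,-1],
    [-3.0,0,0,0,0,0,-1],
    [-3.0,0,0,0,0,0,-1],
  ],
)

```text
time: 0.93
position: [0.5195, 0.5253, 0.2524]
orientation: [0.179, 0.984, -0.001, -0.0]
ft_force: [-0.8, 0.4, -0.1]
gripper_width: 0.0001
grasp_force: 0.0
```

Call:
send_rows(
  targets=[
    [-1.1,-3.1,0,0,0,0,-1],
    [-1.1,-3.1,0,0,0,0,-1],
    [-1.1,-3.1,0,0,0,0,-1],
    [-1.1,-3.1,0,0,0,0,-1],
    [-1.1,-3.1,0,0,0,0,-1],
    [-1.1,-3.1,0,0,0,0,-1],
    [-1.1,-3.1,0,0,0,0,-1],
    [-1.1,-3.1,0,0,0,0,-1],
    [-1.1,-3.1,0,0,0,0,-1],
    [-1.1,-3.1,0,0,0,0,-1],
    [-1.1,-3.1,0,0,0,0,-1],
    [-1.1,-3.1,0,0,0,0,-1],
    [-1.1,-3.1,0,0,0,0,-1],
    [-1.1,-3.1,0,0,0,0,-1],
    [-1.1,-3.1,0,0,0,0,-1],
    [-1.1,-3.1,0,0,0,0,-1],
    [-1.1,-3.1,0,0,0,0,-1],
    [-1.1,-3.1,0,0,0,0,-1],
    [-1.1,-3.1,0,0,0,0,-1],
    [-1.1,-3.1,0,0,0,0,-1],
  ],
)

```text
time: 2.6
position: [0.5054, -0.133, 0.2529]
orientation: [0.179, 0.984, 0.0, -0.0]
ft_force: [1.2, 0.0, -0.6]
gripper_width: 0.0002
grasp_force: 0.0
```

```bash
python3 - <<'E'
from h import *
import cv2
s=ctrl.get_state();M=R.from_quat(s["orientation"]).as_matrix()
print(s["time"],s["position"],s["gripper_width"],ctrl.tip_extent,s["ft_force"])
c=cams.camera_params("wrist");print(c)
p,d=cams.snapshot("wrist");cv2.imwrite("pics/w1.png",p[:,:,::-1]);np.save("pics/w1.npy",d)
g=np.array([.5062,-.1322,s["position"][2]]);print(M.T@(g-s["position"])*100)
E
```

```text
2.6 [ 0.50541955 -0.1330481   0.25289725] 0.0002207431370518487 0.022 [ 1.18429382  0.02644221 -0.57644386]
{'intrinsics': array([[309.70691629,   0.        , 319.74246566],
       [  0.        , 309.70691629, 199.2464672 ],
       [  0.        ,   0.        ,   1.        ]]), 'extrinsics': array([[ 3.52762717e-01,  8.97897466e-01,  2.63322248e-01,
         4.38002596e-01],
       [ 9.35712742e-01, -3.38615035e-01, -9.89015854e-02,
        -1.08911598e-01],
       [ 3.61389206e-04,  2.81282774e-01, -9.59624859e-01,
         3.73958826e-01],
       [ 0.00000000e+00,  0.00000000e+00,  0.00000000e+00,
         1.00000000e+00]])}
[-4.31776006e-02  1.06862026e-01 -1.48133804e-05]
```

View pics/w1.png

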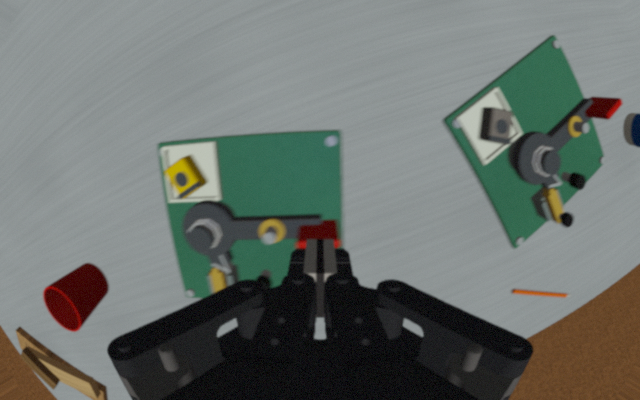

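```bash
python3 - <<'E'
from h import *
import cv2
p=cv2.imread("pics/w1.png")[200:270,270:370];cv2.imwrite("pics/w1c.png",cv2.resize(p,None,fx=7,fy=7,interpolation=cv2.INTER_CUBIC))
d=np.load("pics/w1.npy");print(d[210:250:2,310].round(3),d[210:250:2,335].round(3))
c=cams.camera_params("wrist");E=c["extrinsics"];f=309.707
P=np.array([.5054,-.1330,.2529]);M=R.from_quat(ctrl.get_state()["orientation"]).as_matrix()
for u,v in((299,221),(339,221),(320,221),(320,226),(320,232)):
    x,y=u-319.74,v-199.25;r=np.hypot(x,y);a=r/f
    q=E[:3,:3]@np.array([np.sin(a)*x/r,np.sin(a)*y/r,np.cos(a)])
    for z in(.097,.053):w=E[:3,3]+q*(z-E[2,3])/q[2];print(u,v,z,w,(M.T@(w-P)*100).round(2))
E
```

```text
[0.38  0.382 0.351 0.346 0.34  0.341 0.342 0.339 0.333 0.33  0.323 0.319
 0.315 0.309 0.152 0.149 0.145 0.144 0.142 0.139] [0.38  0.382 0.383 0.382 0.384 0.349 0.346 0.338 0.332 0.328 0.321 0.315
 0.312 0.307 0.301 0.299 0.3   0.302 0.301 0.395]
299 221 0.097 [ 0.52738756 -0.16954102  0.097     ] [-3.34 -2.57 15.6 ]
299 221 0.053 [ 0.54155517 -0.17849441  0.053     ] [-4.97 -2.88 20.01]
339 221 0.097 [ 0.54093454 -0.13381526  0.097     ] [-3.33  1.25 15.59]
339 221 0.053 [ 0.5572541  -0.13709358  0.053     ] [-4.97  1.54 19.99]
320 221 0.097 [ 0.53447342 -0.15076763  0.097     ] [-3.33 -0.56 15.6 ]
320 221 0.053 [ 0.54976663 -0.15673885  0.053     ] [-4.97 -0.56 20.  ]
320 226 0.097 [ 0.53926369 -0.1525913   0.097     ] [-3.84 -0.56 15.6 ]
320 226 0.053 [ 0.55531784 -0.1588522   0.053     ] [-5.56 -0.56 20.  ]
320 232 0.097 [ 0.54509283 -0.1548104   0.097     ] [-4.47 -0.56 15.6 ]
320 232 0.053 [ 0.56207295 -0.16142381  0.053     ] [-6.28 -0.56 20.  ]
```

View pics/w1c.png

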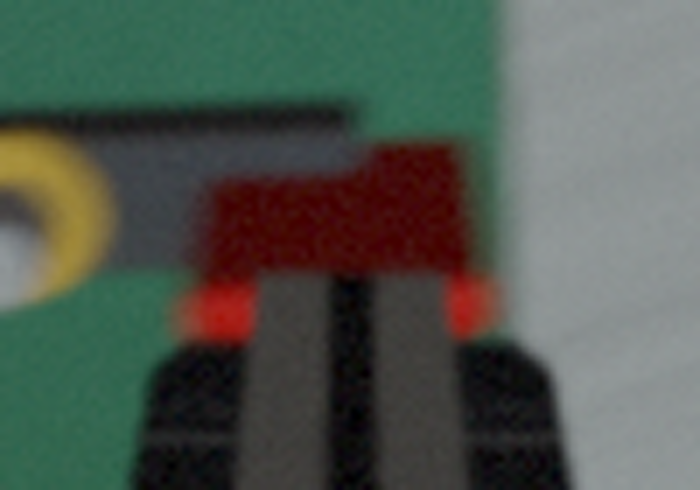

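Call:
send_rows(
  targets=[
    [0,-0.1,3,0,0,0,-1],
    [0,-0.1,3,0,0,0,-1],
    [0,-0.1,3,0,0,0,-1],
    [0,0,3,0,0,0,-1],
    [0,0,3,0,0,0,-1],
    [0,0,1.8,0,0,0,-1],
    [-1,0,0,0,0,0.5,-1],
    [-1,0,0,0,0,0.5,-1],
    [-1,0,0,0,0,0.5,-1],
    [-0.3,0,0,0,0,0.5,-1],
    [0,0,0,0,0,0,-1],
    [0,0,0,0,0,0,-1],
  ],
)

```text
time: 3.65
position: [0.5369, -0.1468, 0.0867]
orientation: [0.196, 0.981, -0.0, 0.001]
ft_force: [0.3, -0.2, -0.2]
gripper_width: -0.0
grasp_force: 0.0
```

Call:
send_rows(
  targets=[
    [-0.3,0,0.1,0,0,0,-1],
    [-0.3,0,0.1,0,0,0,-1],
    [-0.3,0,0,0,0,0,-1],
    [0,0,0,0,0,0,-1],
    [0,0,0,0,0,0,-1],
  ],
)

```text
time: 4.07
position: [0.5425, -0.1489, 0.083]
orientation: [0.196, 0.981, 0.001, -0.003]
ft_force: [-5.5, 2.2, 3.6]
gripper_width: -0.0004
grasp_force: 3.0
```

Call:
send_rows(
  targets=[
    [-0.2,0,0,0,0,0,-1],
    [-0.2,0,0,0,0,0,-1],
    [0,0,0,0,0,0,-1],
    [0,0,0,0,0,0,-1],
  ],
)

```text
time: 4.4
position: [0.5461, -0.1501, 0.0829]
orientation: [0.196, 0.981, 0.001, -0.003]
ft_force: [-5.4, 3.4, 4.4]
gripper_width: 0.0001
grasp_force: 3.1
```

Call:
send_rows(
  targets=[
    [-0.43,0.06,0,0,0,2,-1],
    [-0.43,0.06,0,0,0,2,-1],
    [-0.43,0.06,0,0,0,2,-1],
    [-0.43,0.06,0,0,0,2,-1],
    [-0.43,0.06,0,0,0,2,-1],
    [-0.43,0.06,0,0,0,2,-1],
    [-0.43,0.06,0,0,0,2,-1],
    [0,0,0,0,0,0,-1],
    [0,0,0,0,0,0,-1],
  ],
)

```text
time: 5.15
position: [0.5728, -0.1592, 0.0825]
orientation: [0.314, 0.949, 0.001, -0.006]
ft_force: [-9.9, 6.6, 7.4]
gripper_width: -0.0002
grasp_force: 5.9
```

```bash
cat >>h.py <<'E'
def look(n):
    import cv2
    s=ctrl.get_state();P=s["position"];M=R.from_quat(s["orientation"]).as_matrix()
    v=P[:2]-[.5165,-.272];print(s["time"],P,"r",np.hypot(*v),"turned from contact",np.arctan2(.1234-0,.0253)-np.arctan2(v[1],v[0]),"tool yaw arm",np.radians(-18.44)-np.arctan2(-M[1,0],-M[0,0]),s["ft_force"])
    p,d=cams.snapshot("wrist");p=p[120:400,120:420,::-1];cv2.imwrite(f"pics/{n}.png",cv2.resize(p,None,fx=2,fy=2,interpolation=cv2.INTER_CUBIC))
E
python3 -c "from h import *;look('w2')"
```

```text
5.15 [ 0.57282253 -0.15923129  0.08254465] r 0.12605161330148995 turned from contact 0.2609869614318916 tool yaw arm 0.31661494846725585 [-9.913147    6.62786451  7.38690347]
```

View pics/w2.png

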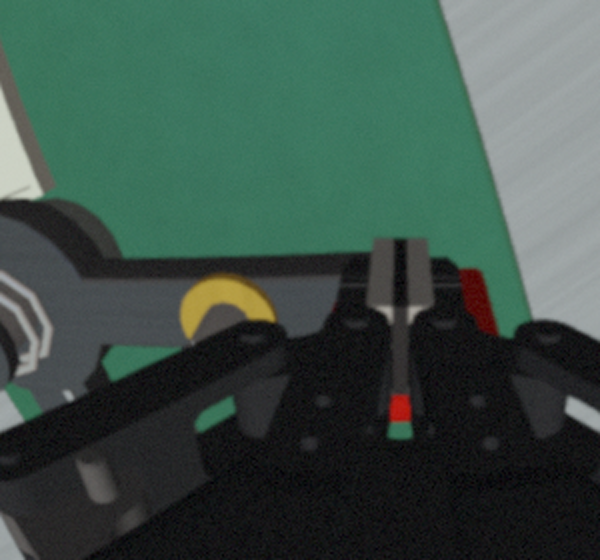

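Call:
send_rows(
  targets=[
    [-0.43,0.06,-0.05,0,0,2,-1],
    [-0.43,0.06,-0.05,0,0,2,-1],
    [-0.43,0.06,-0.05,0,0,2,-1],
    [-0.43,0.06,-0.05,0,0,2,-1],
    [-0.43,0.06,0,0,0,2,-1],
    [-0.43,0.06,0,0,0,2,-1],
    [-0.43,0.06,0,0,0,2,-1],
    [-0.43,0.06,0,0,0,2,-1],
    [0,0,0,0,0,0,-1],
    [0,0,0,0,0,0,-1],
  ],
)

```text
time: 6.03
position: [0.6014, -0.1783, 0.0826]
orientation: [0.443, 0.896, 0.002, -0.006]
ft_force: [-4.6, 9.0, -0.7]
gripper_width: -0.0001
grasp_force: 4.8
```

```bash
python3 - <<'E'
from h import *
import cv2
look('w3')
p,_=cams.snapshot("top");p=cv2.resize(p[150:260,315:435,::-1],None,fx=5,fy=5,interpolation=cv2.INTER_CUBIC)
q,_=cams.snapshot("scene");q=cv2.resize(q[165:265,190:315,::-1],None,fx=5.5,fy=5.5,interpolation=cv2.INTER_CUBIC)
cv2.imwrite("pics/t3.png",cv2.convertScaleAbs(p,alpha=1.5));cv2.imwrite("pics/s3.png",q)
E
```

```text
6.0333 [ 0.60139998 -0.1782575   0.08261085] r 0.12647396163396943 turned from contact 0.5337182115511473 tool yaw arm 0.596555449586665 [-4.6359402   8.97818389 -0.72283826]
```

View pics/s3.png

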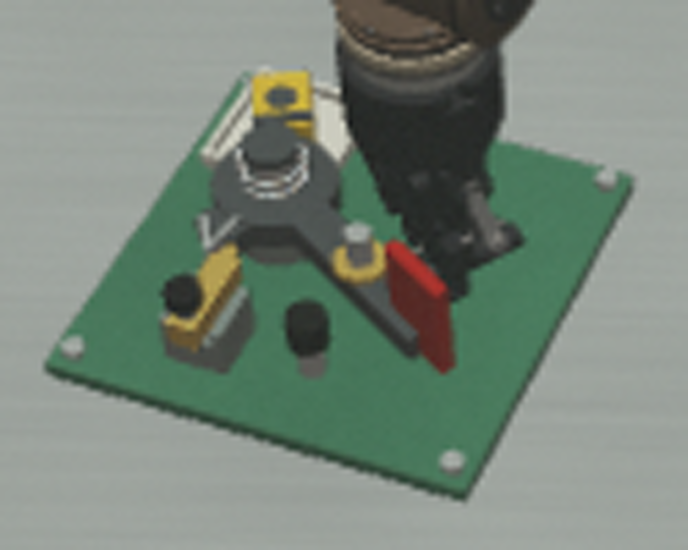

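```bash
python3 - <<'E'
from h import *
c=cams.camera_params("scene");K=c["intrinsics"];E=c["extrinsics"]
def g(u,v,z):
    d=E[:3,:3]@np.linalg.solve(K,[190+u/5.5-.4,165+v/5.5-.4,1]);o=E[:3,3];return (o+d*(z-o[2])/d[2])[:2]
a,b=g(391,243,.097),g(446,288,.097);print(a,b,np.hypot(*(b-a)))
pv=g(273,135,.08);print("pivot",pv)
m=(a+b)/2
for w in (pv,np.array([.5165,-.272])):
    v=m-w;print("angle of paddle mid",np.radians(90-18.44)-np.arctan2(v[1],v[0]))
v=b-a;print("edge dir",np.radians(90-18.44)-np.arctan2(v[1],v[0]))
s=ctrl.get_state();print(s["ft_force"],s["qd"].round(4) if hasattr(s["qd"],"round") else s["qd"])
E
```

```text
[ 0.59998655 -0.20266311] [ 0.62830662 -0.17308123] 0.040952585124273896
pivot [ 0.51172408 -0.27420715]
angle of paddle mid 0.5485825290381146
angle of paddle mid 0.5377938495712029
edge dir 0.441770743510303
[-4.58626424  8.61892717 -0.56031708] [ 0.0004 -0.0003  0.001  -0.0006  0.0014 -0.0006]
```

Call:
send_rows(
  targets=[
    [-0.22,0.03,0,0,0,1,-1],
    [-0.22,0.03,0,0,0,1,-1],
    [-0.1,0.01,0,0,0,0.5,-1],
    [0,0,0,0,0,0,-1],
    [0,0,0,0,0,0,-1],
    [0,0,0,0,0,0,-1],
    [0,0,0,0,0,0,-1],
    [0,0,0,0,0,0,-1],
    [0,0,0,0,0,0,-1],
  ],
)

```text
time: 6.93
position: [0.6052, -0.1817, 0.0827]
orientation: [0.463, 0.887, 0.002, -0.006]
ft_force: [-3.4, 9.9, -0.0]
gripper_width: 0.0002
grasp_force: 5.0
```

```bash
python3 -c "
from h import *
look('w4');look('w5')"
```

```text
6.9333 [ 0.60524903 -0.18172728  0.08265371] r 0.12659207868674585 turned from contact 0.5746652424812135 tool yaw arm 0.6399383691983087 [-3.3995911   9.94839784 -0.01900286]
6.9833 [ 0.6052382  -0.18170732  0.08263691] r 0.12659871467170772 turned from contact 0.5744937041854088 tool yaw arm 0.6399350036408871 [-3.51305182  9.16008573 -0.78808222]
```

View pics/w5.png

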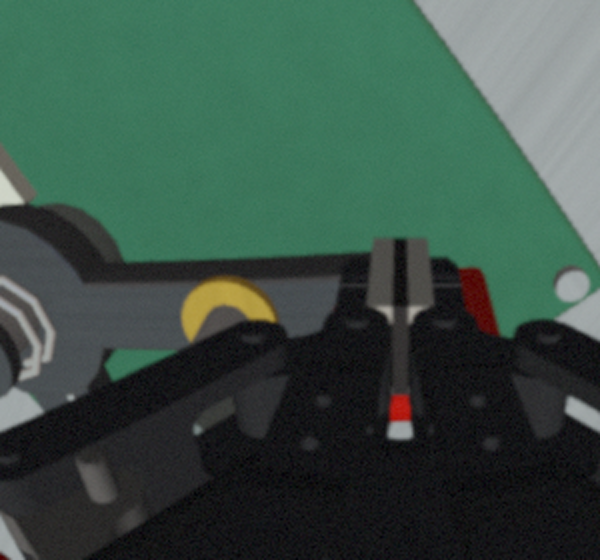

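```bash
python3 -c "
from cell import ctrl
print(ctrl.finish_job())"
```

```text
the job is handed in; nothing more can be done
None
```

I handed the job in with the fingers still holding the right-hand (yellow-block) tensioner's arm at about 0.57 rad under roughly 10 N. The pawl looked clicked in behind the tooth in the scene picture just before the last small push, but no result was returned, so the pass is unconfirmed.

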